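# Raise and lock the telescoping work rest

### The job

The telescoping work rest on the bench is locked at its lowest height. Turn its crossbar anticlockwise (seen from above) to unlock it, pull it straight up against the red spring stop near the top, then, still pulling lightly against the spring, turn it back clockwise so that it drops into the upper notch and stays locked there, and let go. Feel your way and never force it (nothing over about 25 N between the sliding section and the stand), and do not disturb the pigment jar or the dark bowl.

Things in the scene. Friction and masses are not known exactly. Their poses are not given: they have to be found in the camera images.
- stand: Fixed stand: dark round foot, 110 mm wide, 12 mm thick; green upright tube, 34 mm wide, slotted on one side between two steel rails; green collar on top, 42 mm wide, top 175 mm above the bench. Origin: centre of the foot's underside, on the tube's axis, z up; the slot opens about its -x. In the slot: a steel lower lock plate, above it the brass upper notch.
- collar (a point): Top centre of the stand's collar. Below it, in the slot, a brass block is clamped at a height not reported, different each time: its top, the upper notch, is a shelf 94 to 124 mm above the bench with a 3 mm lip. Over it a red spring stop; the pin coming up meets it 2 mm below its seated height: 1.6 N at once, then 0.8 N/mm (plus the section's weight) for 8 mm, then solid.
- section: Sliding part in the tube, 1 mm play, about 0.3 kg: aluminium tube, 24 mm wide, crossbar on top. Origin: centre of its lower end, 12 mm above the bench at start; z up, y along the crossbar, -x along the pin. Angle to the stand about z: 0 = locked (start; can lift 3 mm); +0.87 rad (anticlockwise from above) = unlocked, free to go up; stops at about -0.03 and +0.93.
- bar (a point): Centre of the black crossbar, where to grasp it from above, across its 16 mm width (section x). It is 84 mm long (section y), 28 mm high; rubber ends, 7 mm thick, stand 20 mm above its top. On the section's axis, 189 mm above its origin: 201 mm above the bench at start. Axes as the section's.
- pin (a point): Steel pin, 7 mm thick, red end, out through the slot; this point is 25 mm from the axis, 33 mm above the section's origin: 45 mm above the bench at start, 97.5 to 127.5 seated in the upper notch. It clears the notch's lip with the spring stop pushed up 5 to 8 mm (5.6 to 8 N of spring); lower, the turn back is blocked. Turned to 0 past the lip, it sinks onto the shelf: locked.
- jar_mid (a point): Half-way up a standing glass pigment jar with a dark lid, 51 mm diameter and 63 mm high, behind the stand. To be left alone.
- bowl_mid (a point): Half-way up a dark brown bowl, 96 mm diameter and 44 mm high, behind the stand. To be left alone.

How it is judged:
On the way, in this order (a step that is already met when the one before it is completed fails the run):
1. the crossbar is turned anticlockwise to unlocked, the section still down (angle between the x axis of section and the x axis of stand, either way round above 0.7 rad and z of pin in the frame of stand below 0.08 m), for 0.1 s.
2. the section is pulled up to the spring stop, unlocked (angle between the x axis of section and the x axis of stand, either way round above 0.6 rad and z of pin in the frame of stand above 0.09 m), for 0.1 s.
At the end, for the whole second after the job is handed in: The section stands raised in its stand, its pin in the upper notch (more than 90 mm above the bench), turned back to the locked angle within 0.15 rad, let go and at rest (angle between the x axis of section and the x axis of stand, either way round below 0.15 rad and z of pin in the frame of stand above 0.09 m and horizontal distance between section and stand below 0.006 m and linear speed of section below 0.02 m/s); the robot touches nothing.
It fails at once if the section is forced: more than 25 N between it and the stand (contact force between section and stand above 25 N).
It fails at once if the pigment jar is moved more than 10 mm (distance of jar_mid from where it was at the start of the episode above 0.01 m).
It fails at once if the dark bowl is moved more than 10 mm (distance of bowl_mid from where it was at the start of the episode above 0.01 m).
It also fails if it takes over 58 s, if anything falls off the work surface, if the arm or the gripper's body presses on something with over 40 N, if the wrist force passes 120 N, or if a joint passes its speed limit or range.

### The arm

A 7-joint arm with a two-finger parallel gripper is mounted at the origin on a cart in front of the work surface, level with it; the furniture and walls round the work are solid. World frame = base frame: x ahead of the robot, y to its left, z up, the work surface at z = 0. Lengths are in m, angles in rad, forces in N, time in s.
With the tool pointing down it reaches from about 0.425 to 1.025 m from the base axis. Payload 9.4 kg.
Tool frame: the origin (TCP) lies midway between the tips of the shut fingers; the grasp point (between the pads) lies 19 mm behind it; z points along the fingers, y is the line along which they close (so a half turn about z gives the same grasp; the last joint's range is limited). The gripper opens to 85 mm and grips with 20 to 120 N. Pads are 22 mm wide; open, the fingers measure 114 mm over their backs; the gripper's body (76 mm by 85 mm) begins 54 mm behind the grasp point. The pads swing forward as they close: fully open they stand 13 mm farther back than shut.
Start: joints at [0.629, 0.599, -0.003, 1.599, 0.002, 0.943, -0.08], TCP at [0.552, -0.47, 0.231] pointing down, gripper open.
Joint ranges: [-2.57, 2.57], [-0.35, 1.97], [-1.29, 1.29], [0.11, 2.56], [-1.05, 4.19], [0.11, 1.86], [-2.63, 2.63]. Speed limits (rad/s): [2.22, 2.22, 3.01, 3.01, 3.14, 3.14, 3.14].

### API

Orientations are given as a unit quaternion [x, y, z, w].
In Python, from workcell import * gives the robot as it stands.
- The arm moves only by the tool carry_out, never from a script. Its argument "targets" is one flat list of numbers, 5 for each row, row after row: the closure, from 0 (fully open) to 1 (shut), then the shift along the tool's x, y, z in units of 150 mm (1.0 is 150 mm), then the turn about the tool's z in units of 45 degrees (1.0 is 45 degrees). In form: [gripper, dx, dy, dz, turn, gripper, dx, dy, dz, turn, ...]. A call has 1 to 20 rows; each row is the pose to reach, as a shift and turn from the pose commanded when the call began, along the tool's axes at that moment; what a row does not reach only later rows make up. A row lasts 1/10 s, in which the tool goes at most 50 mm and 8.59 degrees, less where a joint would pass 70% of its speed; a pose out of reach is approached as far as the arm can. A call with a number of a shift or a turn outside -1 to 1 is refused whole. A call with a gripper value outside its range is refused whole. The fingers move at their own pace and stop on an object; "newtons" is the grip in N (left out, the last holds). Time passes only in rows, so rows that repeat a pose let the fingers close. It gives the time, the measured TCP pose, the force, the opening and the grip force at its end, in the units of the state.
- get_obs(): the state, without advancing time (a new reading comes with each control period).
- snapshot(name): name is "side" or "top" or "wrist"; returns the picture (420x560x3 uint8, red, green, blue); there is no depth.
- camera_model(name): a dict with "vfov" (degrees; the focal length in pixels is half the picture's height over the tangent of half this angle, whatever the lens; pixels are square), "cx", "cy" (the principal point, pixels), "extrinsics" (4x4, takes a point from world to camera coordinates). Camera axes: x right, y up, looking along -z (the intrinsics and any distortion apply to the point x, -y, -z); pixel columns grow to the right and rows downward; lengths in m; the calibration is good to about 2 mm. A picture is of the moment at which its call begins: read the wrist's pose just before it. camera_model takes no time and is no camera call; for the wrist camera it gives the pose at the moment of the call.
- finish_job(): hands the job in; it is judged then, once.
The state is a dict: "t": time; "joint_pos": joint angles; "dq": joint speeds; "effort": joint torques, N m; "position": TCP position; "ee_rot": TCP orientation; "wrist_force": force on the tool from outside, world axes, zero at the start; "moment": the same for the moment, N m; "width": finger opening in m; "gripper_force": force on a finger pad.
Only numpy, scipy, OpenCV 4.12 (cv2) and the standard library are available. Lean on these libraries where they do the work, as an engineer would, in place of code of your own. Each camera call takes 0.05 s, during which the arm holds its last target. There are 200 camera calls.

## Working session

There is one attempt and no reset: what is moved stays moved. The work goes in short steps, Python scripts to look and compute and a tool call to move; the robot and the scene stay as the last step left them, time stands still between calls to the robot, and variables do not carry over. Pictures are saved under pics/ and viewed, at most 10 in all, crops included, and the job is handed in when it is done.

Besides the shell and the picture viewer there is one more tool, called after "Emit:" in YAML: its name, and indented under it one key for each argument. carry_out: Moves the arm, as the interface text tells. Its arguments: {"type":"object","properties":{"targets":{"type":"array"},"newtons":{"type":"number"}},"required":["targets"]}

```bash
mkdir -p pics; python3 - <<'E'
from workcell import *
import cv2,numpy as np
o=get_obs();print({k:np.round(v,3) for k,v in o.items()})
for n in("side","top"):
    im=snapshot(n);cv2.imwrite(f"pics/{n}0.png",im[:,:,::-1]);c=camera_model(n);print(n,{k:(np.round(v,3).tolist()) if not isinstance(v,str) else v for k,v in c.items()})
E
```

```text
{'t': np.float64(0.0), 'joint_pos': array([ 0.629,  0.6  , -0.003,  1.6  ,  0.002,  0.943, -0.08 ]), 'dq': array([-0.   ,  0.001,  0.001, -0.002, -0.003, -0.001, -0.002]), 'effort': array([ 1.0000e-03, -7.7644e+01,  1.5640e+00, -2.5801e+01,  1.2000e-02,
        9.0000e-03, -0.0000e+00]), 'position': array([ 0.551, -0.47 ,  0.23 ]), 'ee_rot': array([ 0.908,  0.419, -0.   , -0.001]), 'wrist_force': array([-0.236, -0.242,  1.071]), 'moment': array([0.012, 0.015, 0.037]), 'gripper_force': np.float64(0.0), 'width': np.float64(0.085)}
side {'vfov': 53.301, 'cx': 279.12, 'cy': 207.624, 'extrinsics': [[-0.978, -0.206, -0.015, 0.489], [0.109, -0.575, 0.811, -0.248], [-0.176, 0.792, 0.585, -0.714], [0.0, 0.0, 0.0, 1.0]]}
top {'vfov': 53.861, 'cx': 280.032, 'cy': 207.293, 'extrinsics': [[-0.025, -1.0, -0.018, -0.098], [0.995, -0.027, 0.094, -0.534], [-0.094, -0.016, 0.995, -0.956], [0.0, 0.0, 0.0, 1.0]]}
```

View pics/side0.png

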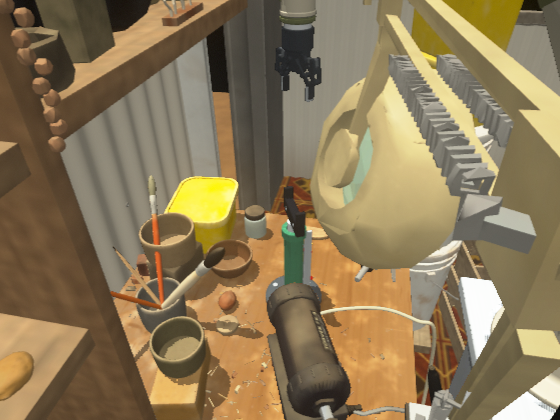

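View pics/top0.png

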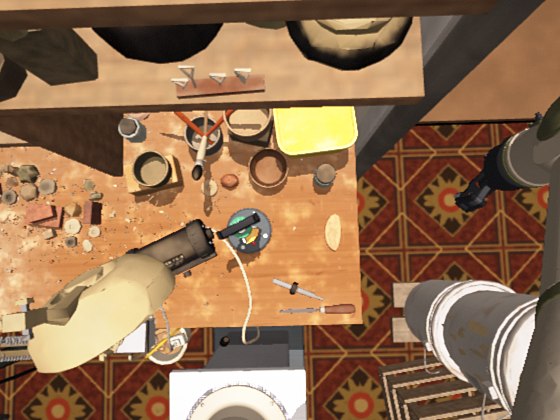

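The stand is at about (248,230) in the top view, with the crossbar running up and right from (222,235) to (257,217). In the side view the bar is at (293,210) and the green tube at (292,255). I'll enlarge both.

```bash
python3 - <<'E'
import cv2,numpy as np
a=cv2.imread("pics/top0.png")[190:270,200:300];b=cv2.imread("pics/side0.png")[175:315,245:345]
a=cv2.resize(a,None,fx=4.2,fy=4.2,interpolation=cv2.INTER_CUBIC);b=cv2.resize(b,None,fx=3.7,fy=3.7,interpolation=cv2.INTER_CUBIC)
h=max(len(a),len(b));o=np.zeros((h,a.shape[1]+b.shape[1],3),np.uint8);o[:len(a),:a.shape[1]]=a;o[:len(b),a.shape[1]:]=b
cv2.imwrite("pics/crop1.png",o);print(a.shape,b.shape)
E
```

```text
(336, 420, 3) (518, 370, 3)
```

View pics/crop1.png

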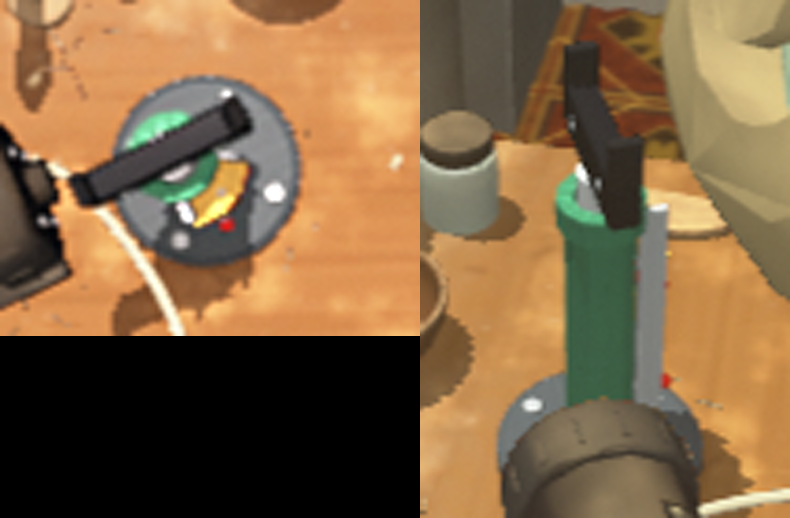

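```bash
cat > h.py <<'E'
from workcell import *
import numpy as np
from scipy.spatial.transform import Rotation as R
def ray(c,u,v):
    f=210/np.tan(np.radians(c["vfov"]/2));E=np.array(c["extrinsics"])
    d=E[:3,:3].T@np.array([(u-c["cx"])/f,-(v-c["cy"])/f,-1]);return -E[:3,:3].T@E[:3,3],d
def atz(c,u,v,z):
    o,d=ray(c,u,v);return o+d*(z-o[2])/d[2]
def proj(c,p):
    f=210/np.tan(np.radians(c["vfov"]/2));E=np.array(c["extrinsics"]);q=E[:3,:3]@p+E[:3,3]
    return np.array([c["cx"]-f*q[0]/q[2],c["cy"]+f*q[1]/q[2]])
E
python3 - <<'E'
from h import *
c=camera_model("top");s=camera_model("side")
a=lambda x,y,z:atz(c,200+x/4.2,190+y/4.2,z)
A,B=a(86,186,.235),a(237,115,.235);print("ends",A,B,np.linalg.norm(A-B),(A+B)/2,"ang",np.arctan2(*(B-A)[1::-1]))
print("foot",a(208,170,.012)); print("pin",a(227,225,.045))
b=lambda x,y,z:atz(s,245+(x-420)/3.7,175+y/3.7,z)
P,Q=b(581,48,.235),b(622,145,.235);print("side ends",P,Q,np.linalg.norm(P-Q),(P+Q)/2)
print("collar",b(600,192,.175),"tool",R.from_quat(get_obs()["ee_rot"]).as_matrix().round(3))
E
```

```text
ends [ 0.46399253 -0.00404027  0.235     ] [ 0.49358611 -0.07132768  0.235     ] 0.07350765286957042 [ 0.47878932 -0.03768397  0.235     ] ang -1.1564498411662958
foot [ 0.47865274 -0.03767313  0.012     ]
pin [ 0.4469004  -0.05056614  0.045     ]
side ends [ 0.49344445 -0.06361764  0.235     ] [0.46236939 0.00658596 0.235     ] 0.0767737303825952 [ 0.47790692 -0.02851584  0.235     ]
collar [ 0.47895131 -0.0347641   0.175     ] tool [[ 0.649  0.761 -0.001]
 [ 0.761 -0.649  0.001]
 [-0.    -0.001 -1.   ]]
```

```bash
python3 - <<'E'
from h import *
c=camera_model("top");s=camera_model("side")
for n,p in(("paleR",(175,285)),("paleTop",(150,255)),("motor",(212,232))):
  for z in(.05,.1,.15,.2,.3,.4,.5):
    w=atz(c,*p,z);print(n,z,w.round(3),proj(s,w).round())
Rm=R.from_quat(get_obs()["ee_rot"]).as_matrix();p=np.array(get_obs()["position"])
for z in(.30,.183):print("units",(Rm.T@(np.array([.4787,-.037,z])-p)/.15).round(3),"turn",-64.2/45)
E
```

```text
paleR 0.05 [0.357 0.131 0.05 ] [352. 366.]
paleR 0.1 [0.362 0.118 0.1  ] [352. 338.]
paleR 0.15 [0.366 0.104 0.15 ] [353. 308.]
paleR 0.2 [0.37 0.09 0.2 ] [354. 276.]
paleR 0.3 [0.379 0.063 0.3  ] [355. 207.]
paleR 0.4 [0.387 0.036 0.4  ] [357. 128.]
paleR 0.5 [0.396 0.008 0.5  ] [359.  38.]
paleTop 0.05 [0.427 0.189 0.05 ] [301. 392.]
paleTop 0.1 [0.427 0.172 0.1  ] [303. 362.]
paleTop 0.15 [0.428 0.155 0.15 ] [305. 329.]
paleTop 0.2 [0.429 0.139 0.2  ] [307. 296.]
paleTop 0.3 [0.43  0.105 0.3  ] [312. 222.]
paleTop 0.4 [0.431 0.072 0.4  ] [318. 138.]
paleTop 0.5 [0.432 0.039 0.5  ] [325.  44.]
motor 0.05 [0.476 0.045 0.05 ] [287. 311.]
motor 0.1 [0.474 0.036 0.1  ] [289. 287.]
motor 0.15 [0.472 0.027 0.15 ] [291. 262.]
motor 0.2 [0.47  0.018 0.2  ] [293. 236.]
motor 0.3 [ 0.466 -0.     0.3  ] [299. 176.]
motor 0.4 [ 0.462 -0.018  0.4  ] [304. 107.]
motor 0.5 [ 0.458 -0.037  0.5  ] [311.  27.]
units [ 1.883 -2.242 -0.46 ] turn -1.4266666666666667
units [ 1.883 -2.241  0.32 ] turn -1.4266666666666667
```

Emit:
carry_out:
  targets: [0,0.63,-0.75,-0.46,0,0,0.63,-0.75,-0.46,0,0,0.63,-0.75,-0.46,0,0,0.63,-0.75,-0.46,0,0,0.63,-0.75,-0.46,0,0,0.63,-0.75,-0.46,0,0,0.63,-0.75,-0.46,0]

```text
t: 0.8
position: [0.5269, -0.3272, 0.2992]
ee_rot: [0.908, 0.418, -0.001, -0.0]
wrist_force: [0.4, -0.9, -0.2]
width: 0.0853
gripper_force: 0.0
```

Emit:
carry_out:
  targets: [0,0.63,-0.75,0,0,0,0.63,-0.75,0,0,0,0.63,-0.75,0,0,0,0.63,-0.75,0,0,0,0.63,-0.75,0,0,0,0.63,-0.75,0,0]

```text
t: 1.4
position: [0.5033, -0.1825, 0.2998]
ee_rot: [0.908, 0.418, -0.0, 0.0]
wrist_force: [0.4, -0.3, 0.4]
width: 0.0857
gripper_force: 0.0
```

Emit:
carry_out:
  targets: [0,0.62,-0.74,0,-1,0,0.62,-0.74,0,-1,0,0.62,-0.74,0,-1,0,0.62,-0.74,0,-1,0,0.62,-0.74,0,-1,0,0.62,-0.74,0,-1,0,0.62,-0.74,0,-1,0,0.62,-0.74,0,-1]

```text
t: 2.2
position: [0.4793, -0.0391, 0.3]
ee_rot: [0.68, 0.733, -0.0, -0.0]
wrist_force: [-0.3, -0.9, 0.1]
width: 0.0853
gripper_force: 0.0
```

```bash
python3 - <<'E'
from h import *
import cv2
o=get_obs();c=camera_model("wrist");im=snapshot("wrist");cv2.imwrite("pics/w1.png",im[:,:,::-1])
Rm=R.from_quat(o["ee_rot"]).as_matrix();print(o["t"],o["position"],o["wrist_force"],np.degrees(np.arctan2(Rm[1,1],Rm[0,1])),o["joint_pos"].round(2))
print(proj(c,np.array([.4787,-.037,.215])),(Rm.T@(np.array([.4787,-.037,.183])-o["position"])/.15).round(3))
np.savez("w1.npz",E=c["extrinsics"],v=[c["vfov"],c["cx"],c["cy"]])
E
```

```text
2.2 [ 0.47929868 -0.03905929  0.29996236] [-0.31921416 -0.92440392  0.0571212 ] 4.330833253824598 [ 0.18  0.23 -0.27  2.05  0.08  0.87 -0.06]
[275.58495403 216.81657726] [ 0.014 -0.003  0.78 ]
```

View pics/w1.png

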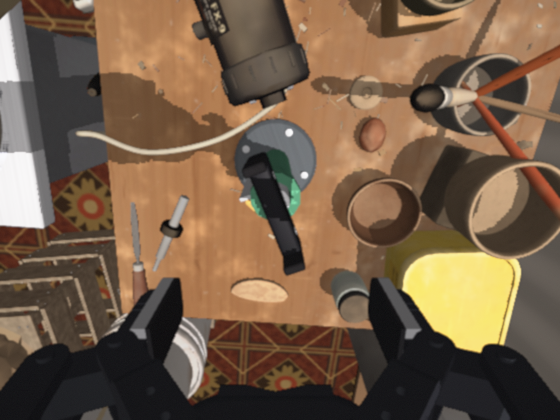

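Wrist view: rubber end tops at about (257,162) and (294,266), and the bar middle at about (276,214), which matches the projection. I'll work out the refined centre and angle.

```bash
python3 - <<'E'
from h import *
d=np.load("w1.npz");c=dict(extrinsics=d["E"],vfov=d["v"][0],cx=d["v"][1],cy=d["v"][2])
A,B=atz(c,257,162,.235),atz(c,294,266,.235);print(A,B,np.linalg.norm(A-B),(A+B)/2,np.degrees(np.arctan2(*(A-B)[1::-1])))
E
```

```text
[0.46351137 0.00639697 0.235     ] [ 0.49398273 -0.06584341  0.235     ] 0.07840392729756103 [ 0.47874705 -0.02972322  0.235     ] 112.87026825585872
```

Emit:
carry_out:
  targets: [0,0.03,-0.01,0.3,-0.42,0,0.03,-0.01,0.3,-0.42,0,0.03,-0.01,0.3,-0.42,0,0.03,-0.01,0.3,-0.42,0,0.03,-0.01,0.3,-0.42]

```text
t: 2.75
position: [0.4777, -0.0337, 0.2559]
ee_rot: [0.55, 0.835, 0.0, 0.001]
wrist_force: [0.4, 0.4, -0.0]
width: 0.0853
gripper_force: 0.0
```

```bash
python3 - <<'E'
from h import *
import cv2
o=get_obs();c=camera_model("wrist");im=snapshot("wrist");cv2.imwrite("pics/w2.png",im[:,:,::-1])
Rm=R.from_quat(o["ee_rot"]).as_matrix();print(o["t"],o["position"],o["wrist_force"],np.degrees(np.arctan2(Rm[1,1],Rm[0,1])))
np.savez("w2.npz",E=c["extrinsics"],v=[c["vfov"],c["cx"],c["cy"]])
E
```

```text
2.75 [ 0.47767763 -0.03369875  0.25587161] [ 0.44841927  0.44041197 -0.01935553] 23.20828411407199
```

View pics/w2.png

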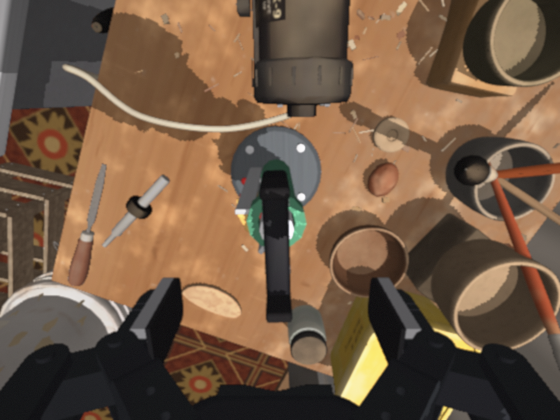

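```bash
python3 - <<'E'
import cv2
a=cv2.imread("pics/w2.png")[115:330,200:350];cv2.imwrite("pics/c2.png",cv2.resize(a,None,fx=2.75,fy=2.75,interpolation=cv2.INTER_CUBIC))
E
```

```text
(no output)
```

View pics/c2.png

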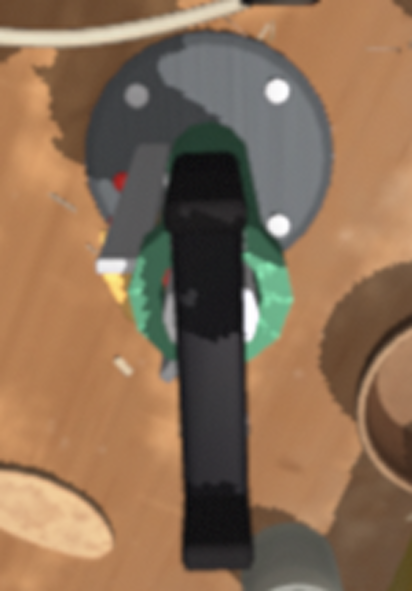

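```bash
python3 - <<'E'
from h import *
d=np.load("w2.npz");c=dict(extrinsics=d["E"],vfov=d["v"][0],cx=d["v"][1],cy=d["v"][2])
a=lambda x,y,z:atz(c,200+x/2.75,115+y/2.75,z)
A,B=a(204,152,.235),a(218,568,.235);print(np.linalg.norm(A-B),(A+B)/2,np.degrees(np.arctan2(*(A-B)[1::-1])))
print("foot",a(208.5,152.5,.012),a(86,152,.012)-a(331,152,.012),"collar",a(211,281,.175), np.linalg.norm(a(130,281,.175)-a(293,281,.175)))
E
```

```text
0.09167908724187328 [ 0.47605135 -0.02902252  0.235     ] 115.04158487438764
foot [ 0.47699392 -0.03052677  0.012     ] [-0.09785377 -0.04187999  0.        ] collar [ 0.47687719 -0.03023362  0.175     ] 0.04300046689412147
```

```bash
python3 - <<'E'
from h import *
d=np.load("w2.npz");c=dict(extrinsics=d["E"],vfov=d["v"][0],cx=d["v"][1],cy=d["v"][2])
a=lambda x,y,z:atz(c,200+x/2.75,115+y/2.75,z)
for r in(190,197,204):
  A,B=a(206,r,.235),a(218,568,.235);print(r,np.linalg.norm(A-B),(A+B)/2,np.degrees(np.arctan2(*(A-B)[1::-1])))
Rm=R.from_quat(get_obs()["ee_rot"]).as_matrix();p=get_obs()["position"]
for q in((.4775,-.033),(.477,-.0305)):print((Rm.T@(np.array([*q,.183])-p)/.15).round(3))
E
```

```text
190 0.08448732852332444 [ 0.47763428 -0.03225201  0.235     ] 114.95047578439221
197 0.083142291930894 [ 0.47789916 -0.03287052  0.235     ] 114.97908162575335
204 0.08179017972809687 [ 0.47816543 -0.0334923   0.235     ] 115.00878670436315
[0.004 0.    0.486]
[0.021 0.004 0.486]
```

Emit:
carry_out:
  targets: [0,0.013,0.002,0.2,-0.02,0,0.013,0.002,0.4,-0.02,0,0.013,0.002,0.46,-0.02,0,0.013,0.002,0.46,-0.02,0.3,0.013,0.002,0.46,-0.02,0.5,0.013,0.002,0.46,-0.02,0.6,0.013,0.002,0.46,-0.02,0.65,0.013,0.002,0.46,-0.02,0.7,0.013,0.002,0.46,-0.02,0.7,0.013,0.002,0.46,-0.02]
  newtons: 20

```text
t: 3.8
position: [0.4767, -0.0316, 0.1865]
ee_rot: [0.542, 0.84, 0.0, 0.0]
wrist_force: [-0.4, -0.2, 1.0]
width: 0.0256
gripper_force: 0.0
```

Now 25.6 mm open with no contact. I'll close gently in steps.

Emit:
carry_out:
  targets: [0.73,0,0,0,0,0.73,0,0,0,0,0.76,0,0,0,0,0.76,0,0,0,0]

```text
t: 4.2
position: [0.4769, -0.0315, 0.1865]
ee_rot: [0.542, 0.84, 0.0, 0.0]
wrist_force: [0.4, -0.1, 6.4]
width: 0.0218
gripper_force: 19.4
```

Emit:
carry_out:
  targets: [0.78,0,0,0,0,0.78,0,0,0,0,0.8,0,0,0,0,0.8,0,0,0,0]

```text
t: 4.6
position: [0.4769, -0.0314, 0.1864]
ee_rot: [0.542, 0.84, 0.0, 0.0]
wrist_force: [-0.3, 0.0, 6.4]
width: 0.0218
gripper_force: 19.5
```

Emit:
carry_out:
  targets: [0.82,0,0,0,0,0.82,0,0,0,0,0.84,0,0,0,0,0.84,0,0,0,0]

```text
t: 5.0
position: [0.4769, -0.0315, 0.1865]
ee_rot: [0.542, 0.84, 0.0, 0.0]
wrist_force: [-0.0, -0.7, 4.6]
width: 0.0221
gripper_force: 19.5
```

The width is 21.8 mm instead of 16 and there is upward force, so the tips are probably on the tube's shoulder under the bar. I'll open, rise 6 mm and close again.

Emit:
carry_out:
  targets: [0.65,0,0,0,0,0.65,0,0,0,0,0.65,0,0,-0.04,0,0.65,0,0,-0.04,0,0.75,0,0,-0.04,0,0.8,0,0,-0.04,0,0.82,0,0,-0.04,0,0.84,0,0,-0.04,0,0.84,0,0,-0.04,0]

```text
t: 5.9
position: [0.4768, -0.0315, 0.1923]
ee_rot: [0.542, 0.84, 0.0, 0.0]
wrist_force: [-0.1, 0.7, 2.0]
width: 0.0151
gripper_force: 21.0
```

Emit:
carry_out:
  targets: [0.9,0,0,0,0,0.9,0,0,0,0,0.9,0,0,0,-0.1,0.9,0,0,0,-0.2,0.9,0,0,0,-0.25,0.9,0,0,0,-0.25,0.9,0,0,0,-0.25]
  newtons: 35

```text
t: 6.6
position: [0.4766, -0.0316, 0.1924]
ee_rot: [0.458, 0.889, -0.0, -0.0]
wrist_force: [-0.2, 0.2, 5.1]
width: 0.0153
gripper_force: 38.0
```

```bash
cat > s.py <<'E'
from h import *
o=get_obs();Rm=R.from_quat(o["ee_rot"]).as_matrix()
print(round(o["t"],2),o["position"].round(4),"F",o["wrist_force"].round(1),"Ftool",(Rm.T@o["wrist_force"]).round(1),"M",o["moment"].round(2),"yaw",np.degrees(np.arctan2(Rm[1,1],Rm[0,1])).round(2),o["width"],o["gripper_force"])
E
python3 s.py
```

```text
6.6 [ 0.4766 -0.0316  0.1924] F [-0.2  0.2  5.1] Ftool [ 0.3 -0.1 -5.1] M [0.16 0.14 0.03] yaw 35.52 0.015340892155280495 38.01171004772186
```

Emit:
carry_out:
  targets: [0.9,0,0,0,-0.1,0.9,0,0,0,-0.2,0.9,0,0,0,-0.3,0.9,0,0,0,-0.4,0.9,0,0,0,-0.45,0.9,0,0,0,-0.45]

```text
t: 7.2
position: [0.4765, -0.0318, 0.1924]
ee_rot: [0.294, 0.956, -0.0, -0.0]
wrist_force: [-1.1, -0.7, 5.7]
width: 0.0151
gripper_force: 38.1
```

Emit:
carry_out:
  targets: [0.9,0,0,0,-0.1,0.9,0,0,0,-0.2,0.9,0,0,0,-0.3,0.9,0,0,0,-0.37,0.9,0,0,0,-0.37,0.9,0,0,0,-0.37]

```text
t: 7.8
position: [0.4765, -0.0322, 0.1924]
ee_rot: [0.153, 0.988, -0.001, -0.0]
wrist_force: [0.7, -1.7, 5.9]
width: 0.0153
gripper_force: 38.2
```

```bash
python3 s.py
```

```text
7.8 [ 0.4765 -0.0322  0.1924] F [ 0.7 -1.7  5.9] Ftool [-1.2 -1.4 -5.9] M [-0.6  0.1 -0. ] yaw 72.41 0.015266400794376134 38.166693449020386
```

Emit:
carry_out:
  targets: [0.9,0,0,0,-0.05,0.9,0,0,0,-0.05,0.9,0,0,-0.02,-0.05,0.9,0,0,-0.04,-0.05,0.9,0,0,-0.06,-0.05,0.9,0,0,-0.06,-0.05]

```text
t: 8.4
position: [0.476, -0.0321, 0.2014]
ee_rot: [0.133, 0.991, -0.0, -0.001]
wrist_force: [-1.9, -3.8, -0.7]
width: 0.015
gripper_force: 37.2
```

```bash
python3 s.py
```

```text
8.4 [ 0.476  -0.0321  0.2014] F [-1.9 -3.8 -0.7] Ftool [ 0.9 -4.2  0.7] M [-1.08  0.42  0.02] yaw 74.71 0.015029078842177593 37.224998474121094
```

Emit:
carry_out:
  targets: [0.9,0,-0.004,-0.05,0,0.9,0,-0.004,-0.1,0,0.9,0,-0.004,-0.15,0,0.9,0,-0.004,-0.2,0,0.9,0,-0.004,-0.23,0,0.9,0,-0.004,-0.23,0,0.9,0,-0.004,-0.23,0]

```text
t: 9.1
position: [0.4765, -0.0322, 0.236]
ee_rot: [0.133, 0.991, -0.0, 0.0]
wrist_force: [-1.8, -2.9, -1.0]
width: 0.0155
gripper_force: 37.2
```

```bash
python3 s.py
```

```text
9.1 [ 0.4765 -0.0322  0.236 ] F [-1.8 -2.9 -1. ] Ftool [ 0.9 -3.3  1. ] M [-0.9   0.47 -0.02] yaw 74.74 0.015544742180872926 37.186607122421265
```

Emit:
carry_out:
  targets: [0.9,0,-0.003,-0.02,0,0.9,0,-0.003,-0.04,0,0.9,0,-0.003,-0.04,0,0.9,0,-0.003,-0.04,0]

```text
t: 9.5
position: [0.4765, -0.0324, 0.2419]
ee_rot: [0.133, 0.991, 0.0, 0.0]
wrist_force: [-1.1, -1.7, -1.6]
width: 0.0149
gripper_force: 37.0
```

Emit:
carry_out:
  targets: [0.9,0,0,-0.01,0,0.9,0,0,-0.02,0,0.9,0,0,-0.02,0]

```text
t: 9.8
position: [0.4765, -0.0324, 0.245]
ee_rot: [0.133, 0.991, 0.0, 0.0]
wrist_force: [-1.5, -0.3, -2.9]
width: 0.0152
gripper_force: 37.0
```

Emit:
carry_out:
  targets: [0.9,0,0,-0.01,0,0.9,0,0,-0.02,0,0.9,0,0,-0.02,0]

```text
t: 10.1
position: [0.4765, -0.0324, 0.248]
ee_rot: [0.133, 0.991, 0.0, 0.0]
wrist_force: [0.4, -0.8, -2.7]
width: 0.0152
gripper_force: 36.9
```

```bash
python3 s.py
```

```text
10.1 [ 0.4765 -0.0324  0.248 ] F [ 0.4 -0.8 -2.7] Ftool [-0.5 -0.6  2.7] M [-0.3   0.24 -0.  ] yaw 74.75 0.01516677776503334 36.93907141685486
```

Emit:
carry_out:
  targets: [0.9,0,0,-0.01,0,0.9,0,0,-0.02,0,0.9,0,0,-0.02,0]

```text
t: 10.4
position: [0.4764, -0.0325, 0.251]
ee_rot: [0.133, 0.991, -0.0, 0.0]
wrist_force: [-0.9, -0.3, -2.1]
width: 0.0153
gripper_force: 36.9
```

Emit:
carry_out:
  targets: [0.9,0,0,-0.01,0,0.9,0,0,-0.02,0,0.9,0,0,-0.02,0]

```text
t: 10.7
position: [0.4764, -0.0325, 0.254]
ee_rot: [0.133, 0.991, -0.0, 0.0]
wrist_force: [-0.2, 0.4, -2.7]
width: 0.0153
gripper_force: 36.9
```

Emit:
carry_out:
  targets: [0.9,0,0,-0.01,0,0.9,0,0,-0.02,0,0.9,0,0,-0.02,0]

```text
t: 11.0
position: [0.4764, -0.0325, 0.257]
ee_rot: [0.133, 0.991, -0.0, 0.0]
wrist_force: [-1.0, -1.0, -2.7]
width: 0.0149
gripper_force: 36.9
```

Emit:
carry_out:
  targets: [0.9,0,0,-0.01,0,0.9,0,0,-0.02,0,0.9,0,0,-0.02,0]

```text
t: 11.3
position: [0.4762, -0.0326, 0.2598]
ee_rot: [0.133, 0.991, -0.0, -0.0]
wrist_force: [0.6, -0.5, -4.9]
width: 0.0153
gripper_force: 36.5
```

Emit:
carry_out:
  targets: [0.9,0,0,-0.01,0,0.9,0,0,-0.02,0,0.9,0,0,-0.03,0,0.9,0,0,-0.03,0,0.9,0,0,-0.03,0]

```text
t: 11.8
position: [0.4762, -0.0326, 0.2642]
ee_rot: [0.133, 0.991, -0.0, -0.0]
wrist_force: [0.2, -0.6, -8.7]
width: 0.0147
gripper_force: 36.1
```

```bash
python3 s.py; python3 s.py
```

```text
11.8 [ 0.4762 -0.0326  0.2642] F [ 0.2 -0.6 -8.7] Ftool [-0.4 -0.5  8.7] M [-0.21  0.03 -0.02] yaw 74.74 0.01468306477953782 36.121909618377686
11.8 [ 0.4762 -0.0326  0.2642] F [ 0.2 -0.6 -8.7] Ftool [-0.4 -0.5  8.7] M [-0.21  0.03 -0.02] yaw 74.74 0.01468306477953782 36.121909618377686
```

Emit:
carry_out:
  targets: [0.9,0,0,-0.007,0,0.9,0,0,-0.007,0,0.9,0,0,-0.007,0.1,0.9,0,0,-0.007,0.2,0.9,0,0,-0.007,0.3,0.9,0,0,-0.007,0.3]

```text
t: 12.4
position: [0.4764, -0.0325, 0.2653]
ee_rot: [0.249, 0.969, -0.0, 0.0]
wrist_force: [-0.8, -0.2, -10.7]
width: 0.0153
gripper_force: 35.9
```

```bash
python3 s.py
```

```text
12.4 [ 0.4764 -0.0325  0.2653] F [ -0.8  -0.2 -10.7] Ftool [ 0.6 -0.5 10.7] M [-0.25 -0.18  0.03] yaw 61.19 0.015338834946832329 35.86777746677399
```

Emit:
carry_out:
  targets: [0.9,0,0,0,0.1,0.9,0,0,0,0.2,0.9,0,0,0,0.3,0.9,0,0,0,0.3,0.9,0,0,0,0.3]

```text
t: 12.9
position: [0.4764, -0.0323, 0.2653]
ee_rot: [0.359, 0.933, 0.0, 0.0]
wrist_force: [0.4, -0.9, -10.1]
width: 0.015
gripper_force: 35.9
```

```bash
python3 s.py
```

```text
12.9 [ 0.4764 -0.0323  0.2653] F [  0.4  -0.9 -10.1] Ftool [-0.9 -0.4 10.1] M [-0.13 -0.37  0.03] yaw 47.97 0.015003249466550905 35.906081199645996
```

Emit:
carry_out:
  targets: [0.9,0,0,0,0.1,0.9,0,0,0,0.2,0.9,0,0,0,0.3,0.9,0,0,0,0.3]

```text
t: 13.3
position: [0.4766, -0.0323, 0.2654]
ee_rot: [0.467, 0.884, 0.0, 0.0]
wrist_force: [0.8, -0.4, -11.4]
width: 0.0152
gripper_force: 36.0
```

Emit:
carry_out:
  targets: [0.9,0,0,0,0.1,0.9,0,0,0,0.2,0.9,0,0,0,0.22,0.9,0,0,0,0.22,0.9,0,0,0,0.22]

```text
t: 13.8
position: [0.4766, -0.0324, 0.2654]
ee_rot: [0.541, 0.841, 0.0, 0.0]
wrist_force: [1.7, 0.2, -9.7]
width: 0.0153
gripper_force: 36.2
```

```bash
python3 s.py
```

```text
13.8 [ 0.4766 -0.0324  0.2654] F [ 1.7  0.2 -9.7] Ftool [-0.5  1.6  9.7] M [ 0.   -0.84  0.02] yaw 24.53 0.015327453894155884 36.15548372268677
```

Emit:
carry_out:
  targets: [0.9,0,0,0.01,0,0.9,0,0,0.02,0,0.9,0,0,0.025,0,0.9,0,0,0.025,0]

```text
t: 14.2
position: [0.4765, -0.0325, 0.2616]
ee_rot: [0.542, 0.84, 0.0, 0.0]
wrist_force: [2.5, 0.1, -7.4]
width: 0.015
gripper_force: 36.5
```

```bash
python3 s.py
```

```text
14.2 [ 0.4765 -0.0325  0.2616] F [ 2.5  0.1 -7.4] Ftool [-1.   2.3  7.4] M [ 0.09 -0.81  0.01] yaw 24.37 0.015042720038034574 36.50318205356598
```

Emit:
carry_out:
  targets: [0.9,0,0,0.006,0,0.9,0,0,0.006,0,0.9,0,0,0.006,0]

```text
t: 14.5
position: [0.4764, -0.0325, 0.2607]
ee_rot: [0.542, 0.84, 0.0, 0.0]
wrist_force: [1.9, -0.3, -6.7]
width: 0.0151
gripper_force: 36.6
```

```bash
python3 s.py
```

```text
14.5 [ 0.4764 -0.0325  0.2607] F [ 1.9 -0.3 -6.7] Ftool [-1.   1.7  6.7] M [ 0.07 -0.8  -0.01] yaw 24.35 0.01509610105852211 36.56334400177002
```

Emit:
carry_out:
  targets: [0.9,0,0,0.006,0,0.9,0,0,0.006,0,0.9,0,0,0.006,0]

```text
t: 14.8
position: [0.4765, -0.0325, 0.26]
ee_rot: [0.542, 0.84, 0.0, 0.0]
wrist_force: [2.0, 0.8, -4.7]
width: 0.0152
gripper_force: 37.0
```

Emit:
carry_out:
  targets: [0.9,0,0,0.004,0,0.9,0,0,0.004,0,0.9,0,0,0.004,0]

```text
t: 15.1
position: [0.4769, -0.0324, 0.2597]
ee_rot: [0.542, 0.84, 0.0, 0.001]
wrist_force: [1.9, 0.5, 5.2]
width: 0.0149
gripper_force: 38.0
```

Emit:
carry_out:
  targets: [0.78,0,0,0,0,0.72,0,0,0,0,0.6,0,0,0,0,0.4,0,0,0,0,0.2,0,0,0,0,0.1,0,0,0,0,0.1,0,0,0,0,0.1,0,0,-0.2,0,0.1,0,0,-0.4,0,0.1,0,0,-0.6,0,0.1,0,0,-0.6,0]
  newtons: 20

```text
t: 16.2
position: [0.478, -0.0323, 0.3527]
ee_rot: [0.542, 0.84, 0.001, 0.003]
wrist_force: [0.7, 0.1, -0.5]
width: 0.0766
gripper_force: 0.0
```

```bash
python3 - <<'E'
from h import *
import cv2
im=snapshot("wrist");t=snapshot("side")[130:320,200:380];t2=snapshot("top")[180:270,190:300]
t=cv2.resize(t,None,fx=2.2,fy=2.2);t2=cv2.resize(t2,None,fx=3,fy=3)
w=cv2.resize(im[50:350,150:400],(350,420));o=np.zeros((600,760,3),np.uint8);o[:418,:396]=t;o[:420,400:750]=w;o[330:600,397:727]=t2
cv2.imwrite("pics/end.png",o[:,:,::-1])
E
python3 s.py
```

```text
16.35 [ 0.4759 -0.0327  0.3486] F [-0.  -0.3 -0.8] Ftool [-0.2 -0.1  0.8] M [-0.01  0.06  0.  ] yaw 24.34 0.07670252176472127 0.0
```

View pics/end.png

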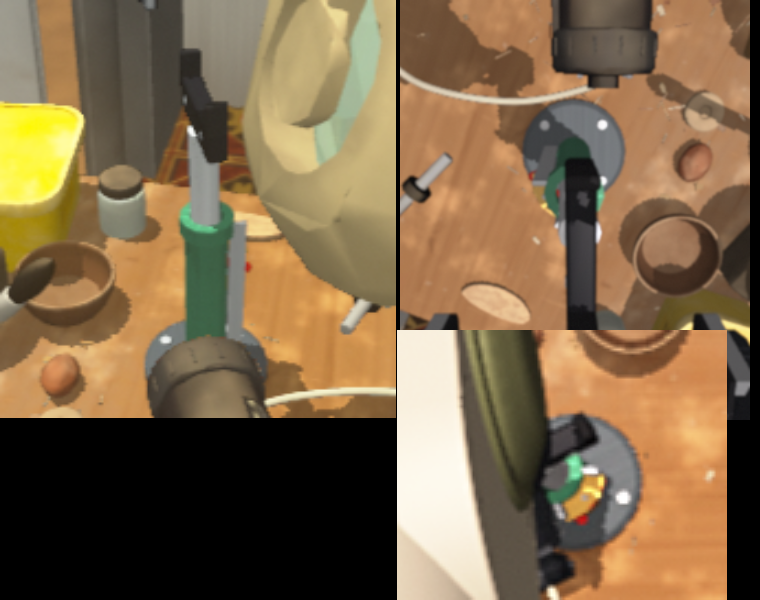

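The section stands raised with the bar at the locked angle and the pin still high (red end at about (247,267) in the side crop). The jar and bowl are in place and the gripper is clear.

```bash
python3 -c "
from workcell import *
print(finish_job())"
```

```text
the job is handed in; nothing more can be done
None
```

I unlocked the work rest, raised it against the spring stop, turned it back so it seated in the upper notch, and released it; the final pictures show it raised at the locked angle with the jar and bowl undisturbed. I handed the job in at about 16 s, and no verdict came back.

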